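# Wedge the rocking brake test console

## Task

The cream test console rocks because its front left foot is too short: with your fingertips, push the wooden wedge thin end first along the mat under that foot until the console no longer rocks, but not so far that it jacks the console off its other feet. Then press the green button right down to prove that the console now stands firm, and let go, leaving the wedge in place. Slide the wedge, never lift it, leave the console where it stands, and do not disturb the other parts on the desk.

Things in the scene. Friction and masses are not known exactly. Their poses are not given: they have to be found in the camera images.
- console: cream steel brake test console, loose, 3 to 4 kg. Case 220 mm deep (x), 280 mm wide (y), bottom 24 mm above the mat; flat deck 70 mm high, hood along the back to 150 mm. Four levelling feet at x +-80, y +-163 mm; the front left one (-80, +163) is short. Origin on the mat under the case's middle; -x is its front, towards the robot, +y its left seen from the robot, z up
- console_ear (a point): centre of the top of the front left ear, a flat steel plate (46 mm along the console's x, y 135 to 185 mm from its middle) sticking out of the case's left side, its underside 30 mm and top 35 mm above the mat. It carries the short foot's screw, which stands up to 80 mm above the mat. The other three feet have such ears too
- short_foot (a point): centre of the short foot's rubber dome, a ball of 14 mm radius: its lowest point, 14 mm below, hangs 4 to 8 mm above the mat (differs between starts). The console rests level on the other three feet and rocks down on this one when the left front of the deck is pressed with some 3 to 5 N. The rubber mat all stands on is 3 mm thick, top at z = 0.003. Axes as the console's
- green_button (a joint): travel of the green push button, m: 0 up, 0.006 fully down. It moves straight down into the deck and springs back; it begins to move at about 2 N and is fully down at 6 N
- green_button_top (a point): centre of the top of the round green button (36 mm across), on the left front of the deck, about 92 mm above the mat when up
- wedge: hardwood wedge, loose, 55 g, 120 mm long (its x) by 50 mm wide (its y), 2 mm high at the thin end (x +60) rising evenly to 22 mm at the thick end (x -60). It lies flat on the mat to the console's left, thin end roughly towards the short foot. Origin at the centre of its underside, +x towards the thin end, z up
- wedge_heel (a point): centre of the wedge's upright thick end face (50 mm wide, 22 mm high), 11 mm above the mat. Axes as the wedge's
- wedge_slope (a point): middle of the wedge's sloping top face, 12 mm above the wedge's underside; z is square to the slope and x runs down it to the thin end (slope 1 in 6, 0.165 rad)
- gauge: black pressure gauge, 80 mm across, 34 mm high, lying dial up with a brass stem to one side; origin under its middle (bystander)
- coupling: brass coupling head standing on its flange, 92 mm over its two lugs, 62 mm high; origin under its middle (bystander)
- piston_cap: steel brake cylinder piston cap, 80 mm across, 36 mm high; origin under its middle (bystander)
- block_sample: grey brake block sample on a steel back plate, 122 x 50 x 37 mm; origin under its middle (bystander)
- spanner: steel spanner lying flat, 140 mm long; origin under its middle (bystander)
- nipple: brass hexagon nipple standing on end, 28 mm across, 38 mm high; origin under its middle (bystander)
Not all that is in view belongs to the job. Of the things like the wedge, leave any that is pink or yellow; of the rest the larger one is meant.

How it is judged:
By the outcome, as a careful person would: the job done as asked, in the order asked, and still so for the second after the job is handed in, with the robot touching nothing.
It also fails if it takes over 48 s, if anything falls off the work surface, if the arm or the gripper's body presses on something with over 40 N, if the wrist force passes 120 N, or if a joint passes its speed limit or range.

## Robot

A 6-joint arm with a two-finger parallel gripper is mounted at the origin on the work surface. World frame = base frame: x ahead of the robot, y to its left, z up, the work surface at z = 0. Lengths are in mm, angles in degrees, forces in N, time in s.
With the tool pointing down it reaches from about 350 to 925 mm from the base axis. Payload 6.4 kg.
Tool frame: the origin (TCP) lies at the very end of the fingers, on their centre line; the grasp point (between the pads) lies ctrl.tcp_to_grasp behind it (ctrl.tcp_to_grasp is the distance from the TCP to the grasp point, in mm); z points along the fingers, y is the direction in which the jaws open and shut (so a half turn about z gives the same grasp; the last joint's range is limited). The gripper opens to 94 mm and grips with 3 to 60 N. Pads are 16 mm wide; open, the fingers measure 119 mm over their backs; the gripper's body (75 mm by 177 mm) begins 78 mm behind the grasp point.
Start: joints at [56.488, 14.043, 89.255, -0, 76.702, -9.975], TCP at [259.571, 595.933, 205.455] pointing down, gripper open.
Joint ranges: [-179.41, 179.41], [-58.25, 129.5], [7.25, 145.43], [-54.29, 234.29], [11.92, 165.04], [-157.13, 157.13]. Speed limits (degrees/s): [147.25, 147.25, 180, 180, 180, 180].

## Interface

Orientations are given as [roll, pitch, yaw] about the fixed x, y, z axes, in that order (R = Rz(yaw) Ry(pitch) Rx(roll)).
In Python, from plant import ctrl gives the robot as it stands. Calls block until the motion is done:
- ctrl.movep(position, orientation): joint-space move of the TCP to a pose.
- ctrl.servo_line(position, rate=150, ori=None, stop_force=None): straight line of the TCP; ori=None keeps the orientation; rate is the mean speed in mm/s. With stop_force (N) it stops when the force on the tool has changed by that much, and returns True; else False.
- ctrl.move_joints(angles): joint-space move.
- ctrl.grip(opening, force=None): finger opening in mm; force is the grip in N (None keeps the last); returns when the fingers have stopped.
- ctrl.pause(seconds).
- ctrl.ik(position, orientation): joint angles nearest the present ones, or None.
- ctrl.read_camera(name): name is "scene" or "top" or "wrist"; returns the picture (480x640x3 uint8, red, green, blue); there is no depth.
- ctrl.camera_params(name): a dict with "intrinsics" (3x3 intrinsics, pixels), "world_to_cam" (4x4, takes a point from world to camera coordinates). Camera axes: x right, y down, z forward; pixel columns grow to the right and rows downward; lengths in mm; the calibration is good to about 2 mm. A picture is of the moment at which its call begins: read the wrist's pose just before it. camera_params takes no time and is no camera call; for the wrist camera it gives the pose at the moment of the call.
A pose or a line that the arm cannot do raises ctrl.MotionError and nothing moves.
- ctrl.job_done(): hands the job in, once; it reports no verdict.
Trained networks look in the newest picture that a camera, given by its name, has taken for a name from the list of things; names that differ only in an ending like _2 or _b are one class to them, and where a whole thing is asked for, a point or a joint stands for the part that bears it (a point fixed in the world has none). Each returns a list of dicts, best first, with "score" (0 to 1); they miss things now and then, are a little off and sometimes report something else, mostly with a low value. They report only what shows in the picture. A call takes as long as a camera call. They do not tell look-alikes from the thing itself.
- ctrl.boxes_of(camera, target): "position" ([x, y, z] in mm, in the coordinates of the camera as it stood for that picture, good to about 4 mm: the middle of the surface that is visible of it).
- ctrl.pinpoint(camera, target): "position" ([x, y, z] in mm, in the coordinates of the camera as it stood for that picture, good to about 4 mm: a listed point, or the origin of a listed thing).
Readings, each from a call of its own:
- ctrl.current_time_s(): time.
- ctrl.current_q(): joint angles.
- ctrl.current_qvel(): joint speeds.
- ctrl.current_joint_torque(): joint torques, N m.
- ctrl.current_eef_pos(): TCP position.
- ctrl.current_eef_rot(): TCP orientation.
- ctrl.current_force(): force on the tool from outside, world axes, zero at the start.
- ctrl.current_moment(): the same for the moment, N m.
- ctrl.current_gripper_width(): finger opening in mm.
Only numpy, scipy, OpenCV 4.12 (cv2) and the standard library are available. Lean on these libraries where they do the work, as an engineer would, in place of code of your own. Each camera call takes 0.05 s, during which the arm holds its last target.

## Working session

There is one attempt and no reset: what is moved stays moved. The work goes in short steps, each a Python script; the robot and the scene stay as the last script left them, time stands still between calls to the robot, and variables do not carry over. Pictures are saved under pics/ and viewed, and the job is handed in when it is done.

```bash
mkdir -p pics; ls
cat > h.py <<'E'
from plant import ctrl
import numpy as np, cv2
def snap(cam,name):
    p=ctrl.camera_params(cam); im=ctrl.read_camera(cam)
    cv2.imwrite(f'pics/{name}.png',im[:,:,::-1]); return im,p
def toW(p,c):
    T=np.linalg.inv(np.array(p['world_to_cam'])); return (T@np.r_[c,1])[:3]
def pix2W(p,uv,z):
    K=np.array(p['intrinsics']);T=np.linalg.inv(np.array(p['world_to_cam']))
    d=T[:3,:3]@np.linalg.inv(K)@np.array([uv[0],uv[1],1.]);o=T[:3,3]
    return o+d*(z-o[2])/d[2]
def W2pix(p,X):
    c=(np.array(p['world_to_cam'])@np.r_[X,1])[:3];v=np.array(p['intrinsics'])@c;return v[:2]/v[2]
E
python3 - <<'E'
from h import *
for c in ['scene','top','wrist']:
    im,p=snap(c,c+'0')
    print(c,np.linalg.inv(np.array(p['world_to_cam']))[:3,3].round())
    for t in ['wedge','wedge_heel','wedge_slope','short_foot','console','console_ear','green_button_top']:
        try:
            for r in ctrl.pinpoint(c,t)[:3]: print(t,round(r['score'],2),toW(p,r['position']).round(1),W2pix(p,toW(p,r['position'])).round())
        except Exception as e: print(t,e)
print(ctrl.current_time_s())
E
```

```text
pics
scene [1378.  455.  667.]
wedge 0.77 [563.  353.1   1.5] [477. 333.]
wedge 0.76 [670.8  61.3   3. ] [300. 324.]
wedge 0.72 [549.1 102.9   6.3] [348. 291.]
wedge_heel 0.9 [540.8 165.1  13.3] [380. 294.]
wedge_heel 0.86 [673.4 102.4  11.9] [320. 327.]
wedge_heel 0.77 [478.9 220.8   9.5] [419. 285.]
wedge_slope 0.78 [561.7 354.4  16.4] [479. 326.]
wedge_slope 0.75 [672.   62.6  14.3] [300. 320.]
wedge_slope 0.69 [547.  102.3  15.8] [348. 287.]
short_foot 0.57 [545.9 101.5  12.3] [348. 288.]
short_foot 0.44 [534.5 -32.3  18.4] [289. 266.]
console 0.7 [ 612.2 -196.8    4.6] [200. 273.]
console_ear 0.86 [534.3 -36.   38.8] [287. 257.]
green_button_top 0.54 [536.6 -88.9  91.7] [262. 229.]
top [ 427.   40. 1264.]
wedge 0.94 [546.8 104.9   5.3] [289. 245.]
wedge 0.91 [5.657e+02 3.582e+02 3.000e-01] [184. 237.]
wedge 0.87 [6.729e+02 6.700e+01 2.000e-01] [305. 194.]
wedge_heel 0.89 [538.  169.8  12.9] [261. 249.]
wedge_heel 0.67 [477.6 223.2  10.6] [238. 274.]
wedge_heel 0.61 [561.  301.3  10.7] [206. 239.]
wedge_slope 0.89 [560.3 359.3  21.1] [181. 239.]
wedge_slope 0.86 [673.2  71.4   8.1] [303. 193.]
wedge_slope 0.78 [456.3 261.   11.8] [222. 283.]
short_foot 0.57 [531.8 -29.2  20.5] [345. 251.]
console 0.69 [ 612.7 -194.     3.1] [414. 218.]
console_ear 0.67 [532.5 -32.3  31.7] [347. 251.]
green_button_top 0.68 [535.1 -85.7  89.2] [373. 247.]
wrist [193. 624. 383.]
wedge 0.64 [456.4 260.3   4. ] [138. 462.]
1.2
```

```bash
python3 -c "
import cv2
a=cv2.imread('pics/top0.png')[150:320,150:450];cv2.imwrite('pics/top0c.png',cv2.resize(a,None,fx=2.6,fy=2.6,interpolation=2))
a=cv2.imread('pics/scene0.png')[200:400,180:520];cv2.imwrite('pics/scene0c.png',cv2.resize(a,None,fx=2.3,fy=2.3,interpolation=2))"
```

```text
(no output)
```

View pics/top0c.png

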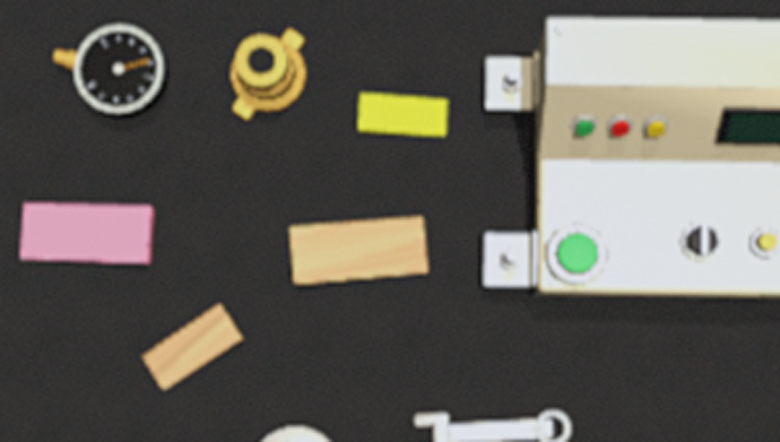

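View pics/scene0c.png

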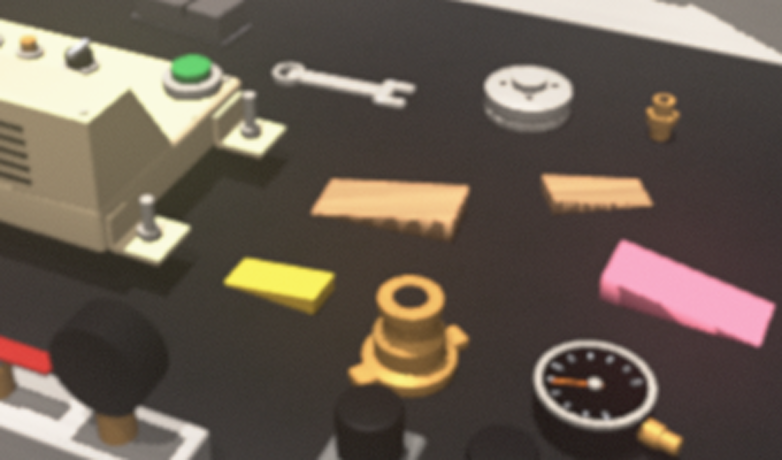

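View pics/top0.png

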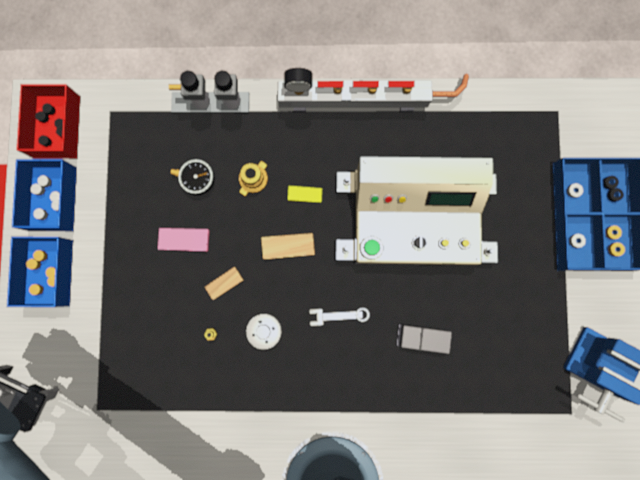

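The wooden pieces are the larger one at top px (289,246), about world (547,104), and a smaller one at (224,284). There are also a pink one at (183,240) and a yellow one at (305,194). The larger wooden wedge is the one meant: it is neither pink nor yellow, and about 120 mm long. Next I'll take a closer look with the wrist camera.

Run:
```python
from h import *
print(ctrl.current_eef_rot(),ctrl.tcp_to_grasp)
p=ctrl.camera_params('wrist');T=np.linalg.inv(np.array(p['world_to_cam']));print(T.round(2))
E=None
for yaw in (90,-90,0,180):
    for pos in ([540,60,260],[540,190,8],[600,104,8],[533,70,8]):
        print(yaw,pos,ctrl.ik(pos,[180,0,yaw]))
```

```text
[1.79998498e+02 6.72445229e-04 1.56460442e+02] 18.8
[[ 4.0000e-01  8.9000e-01  2.3000e-01  1.9340e+02]
 [ 9.2000e-01 -3.9000e-01 -1.0000e-01  6.2446e+02]
 [ 0.0000e+00  2.5000e-01 -9.7000e-01  3.8345e+02]
 [ 0.0000e+00  0.0000e+00  0.0000e+00  1.0000e+00]]
90 [540, 60, 260] [ -5.6206516   -2.7795618  101.61403104   0.          81.16553077
  -5.6206516 ]
90 [540, 190, 8] [ 8.04057658e+00  1.88170529e+01  1.06498330e+02 -2.54444375e-14
  5.46846170e+01  8.04057658e+00]
90 [600, 104, 8] [-8.22290491e-01  2.28881972e+01  1.01014442e+02 -2.54444375e-14
  5.60973610e+01 -8.22290491e-01]
90 [533, 70, 8] [-4.60866006e+00  1.48407381e+01  1.11619591e+02 -2.54444375e-14
  5.35396713e+01 -4.60866006e+00]
-90 [540, 60, 260] None
-90 [540, 190, 8] None
-90 [600, 104, 8] None
-90 [533, 70, 8] None
0 [540, 60, 260] [-5.62065160e+00 -2.77956180e+00  1.01614031e+02 -2.54444375e-14
  8.11655308e+01  8.43793484e+01]
0 [540, 190, 8] [ 8.04057658e+00  1.88170529e+01  1.06498330e+02 -2.54444375e-14
  5.46846170e+01  9.80405766e+01]
0 [600, 104, 8] [-8.22290491e-01  2.28881972e+01  1.01014442e+02 -2.54444375e-14
  5.60973610e+01  8.91777095e+01]
0 [533, 70, 8] [-4.60866006e+00  1.48407381e+01  1.11619591e+02 -2.54444375e-14
  5.35396713e+01  8.53913399e+01]
180 [540, 60, 260] [ -5.6206516   -2.7795618  101.61403104   0.          81.16553077
 -95.6206516 ]
180 [540, 190, 8] [  8.04057658  18.81705286 106.49833018   0.          54.68461696
 -81.95942342]
180 [600, 104, 8] [ -0.82229049  22.88819722 101.01444182   0.          56.09736096
 -90.82229049]
180 [533, 70, 8] [ -4.60866006  14.8407381  111.61959058   0.          53.53967133
 -94.60866006]
```

Run:
```python
from h import *
ctrl.movep([545,85,240],[180,0,90])
im,p=snap('wrist','w1')
for t in ['wedge','wedge_heel','wedge_slope','short_foot','console','console_ear','green_button_top']:
    for r in ctrl.pinpoint('wrist',t)[:3]: print(t,round(r['score'],2),toW(p,r['position']).round(1),W2pix(p,toW(p,r['position'])).round())
import pickle;pickle.dump(p,open('p1.pkl','wb'))
print(ctrl.current_time_s())
```

```text
wedge 0.75 [ 5.487e+02  1.065e+02 -1.000e-01] [324. 192.]
wedge 0.7 [667.4  65.3   1.9] [427. 227.]
wedge 0.61 [457.  260.    3.2] [236.  42.]
wedge_heel 0.95 [672.5 106.9   4.7] [435. 192.]
wedge_heel 0.71 [476.7 224.6  10.4] [255.  78.]
wedge_heel 0.63 [ 609.8 -195.7   -0.9] [369. 417.]
wedge_slope 0.9 [546.2 108.5  13.4] [322. 191.]
wedge_slope 0.83 [668.7  62.6   8.7] [429. 231.]
wedge_slope 0.65 [454.  255.6   8.9] [232.  45.]
short_foot 0.61 [ 609.1 -193.7   -1.3] [368. 416.]
short_foot 0.49 [535.7 -30.7  20.5] [313. 311.]
console 0.67 [342.6 159.8   0.8] [137. 143.]
console 0.59 [ 6.111e+02 -1.920e+02  5.000e-01] [370. 416.]
console_ear 0.8 [533.6 -32.4  35.8] [311. 318.]
console_ear 0.46 [ 609.9 -197.1   -1.2] [369. 418.]
console_ear 0.33 [534.2 -85.4  90.2] [310. 389.]
green_button_top 0.64 [535.5 -84.   88.4] [312. 387.]
3.7083
```

View pics/w1.png

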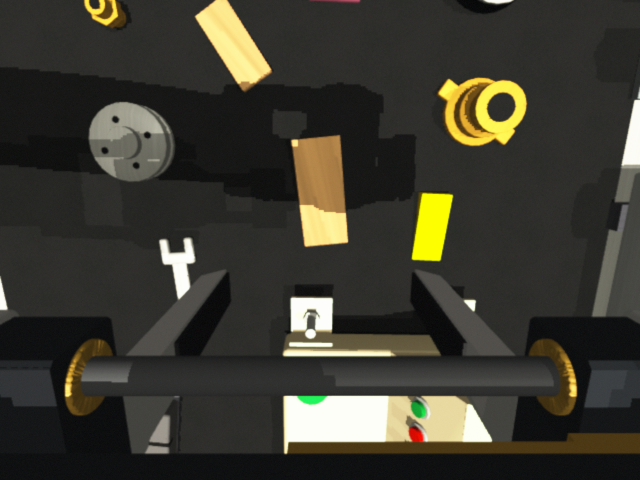

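The wedge meant is the wooden one at px (322,191), with heel corners (291,140) and (340,136) and thin-end corners (304,246) and (348,242). The short foot's ear outer edge runs (291,297) to (333,297).

Run:
```python
from h import *
import pickle
p=pickle.load(open('p1.pkl','rb'))
for uv,z in [((291,140),25),((340,136),25),((304,246),5),((348,242),5),((291,297),38),((333,297),38),((291,333),38),((333,333),38)]: print('w',pix2W(p,uv,z).round(1))
p=ctrl.camera_params('top')
f=lambda a:(a[0]/2.6+150,a[1]/2.6+150)
for uv,z in [((289,226),25),((294,284),25),((425,216),5),((428,272),5),((484,56),38),((484,110),38),((484,232),38),((484,287),38),((577,253),95)]: print('t',pix2W(p,f(uv),z).round(1))
a=cv2.imread('pics/w1.png')[120:340,260:380];cv2.imwrite('pics/w1c.png',cv2.resize(a,None,fx=2.7,fy=2.7,interpolation=2))
```

```text
w [513.7 162.5  25. ]
w [564.2 166.6  25. ]
w [525.2  43.7   5. ]
w [576.3  48.6   5. ]
w [511.8  -6.   38. ]
w [558.4  -5.9  38. ]
w [511.  -50.1  38. ]
w [558.9 -50.   38. ]
t [564.6 169.   25. ]
t [512.  163.7  25. ]
t [576.5  46.1   5. ]
t [524.9  43.1   5. ]
t [718.5  -6.9  38. ]
t [668.9  -6.9  38. ]
t [558.3  -6.8  38. ]
t [509.2  -6.8  38. ]
t [534.6 -83.6  95. ]
```

View pics/w1c.png

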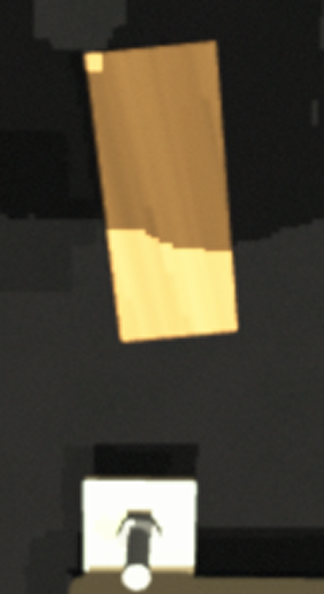

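Run:
```python
from h import *
ctrl.movep([600,120,60],[180,0,0])
ctrl.grip(50)
print(ctrl.current_time_s(),ctrl.current_gripper_width())
ctrl.servo_line([600,120,7],rate=120)
f0=np.array(ctrl.current_force())
ctrl.servo_line([567.5,120,7],rate=40)
print(ctrl.current_eef_pos(),np.array(ctrl.current_force())-f0)
ctrl.servo_line([590,120,7],rate=120)
ctrl.servo_line([590,120,80],rate=200)
ctrl.movep([535,140,240],[180,0,90])
im,p=snap('wrist','w2')
import pickle;pickle.dump(p,open('p2.pkl','wb'))
print(ctrl.current_time_s())
a=im[60:380,230:400,::-1];cv2.imwrite('pics/w2c.png',cv2.resize(a,None,fx=1.8,fy=1.8,interpolation=2))
for r in ctrl.pinpoint('wrist','short_foot')[:3]: print(round(r['score'],2),toW(p,r['position']).round(1))
```

```text
5.9833 50.01577596453096
[567.45871881 119.98974389   6.94049836] [ 0.23625517  1.14311009 -0.58885892]
9.8083
```

View pics/w2c.png

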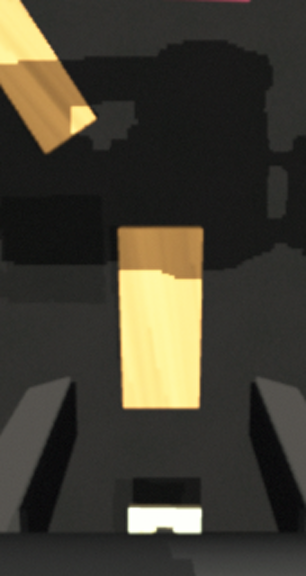

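The wedge is now square to the console. In the crop the heel runs (118,227) to (203,227), the thin end (123,408) to (200,408), and the ear edge (129,506) to (201,506).

Run:
```python
from h import *
import pickle
p=pickle.load(open('p2.pkl','rb'))
f=lambda a:(a[0]/1.8+230,a[1]/1.8+60)
for uv,z in [((118,227),25),((203,227),25),((123,408),5),((200,408),5),((129,506),38),((201,506),38)]: print(pix2W(p,f(uv),z).round(1))
for pos in ([534.5,200,60],[534.5,200,7],[534.5,60,7]): print(ctrl.ik(pos,[180,0,90]) is not None)
```

```text
[507.  169.5  25. ]
[557.  169.5  25. ]
[507.   47.8   5. ]
[558.   47.8   5. ]
[512.   -5.5  38. ]
[557.7  -5.4  38. ]
True
True
True
```

Run:
```python
from h import *
import json
ctrl.grip(20)
ctrl.movep([533,190,40],[180,0,90])
ctrl.servo_line([533,190,7],rate=100)
f0=np.array(ctrl.current_force());print(f0, ctrl.current_gripper_width())
ctrl.servo_line([533,110,7],rate=50)
print(np.array(ctrl.current_force())-f0)
ctrl.servo_line([533,94,7],rate=40)
print(ctrl.current_time_s())
fs=[]
for i in range(4):
    ctrl.pause(0.02); fs.append(np.array(ctrl.current_force())-f0)
print(np.round(fs,2))
for y in np.arange(93,60,-1.0):
    ctrl.servo_line([533,y,7],rate=15)
    f=np.array(ctrl.current_force())-f0
    print(y,f.round(2),round(ctrl.current_eef_pos()[1],2))
    if f[1]>2.2: break
print(ctrl.current_time_s())
```

```text
[ 0.81616429 -0.33585857 -0.24670074] 19.926235021156455
[-1.65380162 -0.30062679 -0.67925191]
14.125
[[-0.68  0.67 -0.21]
 [-0.52  0.23  0.42]
 [ 0.32  1.1  -0.1 ]
 [-0.99  0.32  0.44]]
93.0 [-0.26  0.44  0.21] 93.07
92.0 [-1.19  1.04  0.34] 92.03
91.0 [-0.99  0.77 -0.02] 90.93
90.0 [-0.69  0.69  0.08] 89.91
89.0 [-0.55  0.49 -1.44] 88.91
88.0 [-1.12  1.87  0.93] 88.08
87.0 [-0.55  3.67  0.8 ] 87.24
15.9417
```

Run:
```python
from h import *
fs=[]
for i in range(15):
    ctrl.pause(0.02); fs.append(ctrl.current_force())
fs=np.array(fs)-[0.2,0,-.2]; print(fs.mean(0).round(2),fs.std(0).round(2),ctrl.current_eef_pos())
im,p=snap('scene','s2')
a=im[220:340,230:430,::-1];cv2.imwrite('pics/s2c.png',cv2.resize(a,None,fx=4,fy=4,interpolation=2))
```

```text
[-0.37  3.32  0.44] [0.65 0.44 0.54] [532.99329822  87.19221457   7.00391045]
```

View pics/s2c.png

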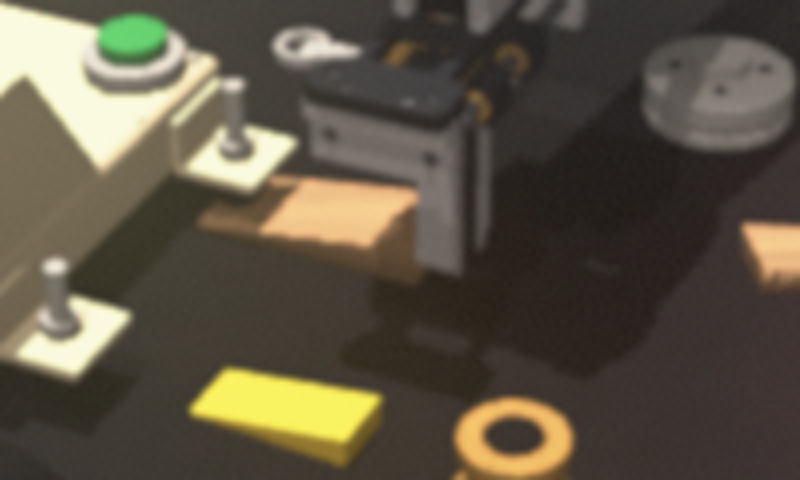

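Run:
```python
from h import *
ctrl.servo_line([533,105,7],rate=80)
ctrl.servo_line([533,105,130],rate=250)
ctrl.grip(0)
ctrl.movep([534.8,-84,115],[180,0,90])
im,p=snap('scene','s3')
cv2.imwrite('pics/s3c.png',cv2.resize(im[190:310,200:400,::-1],None,fx=4,fy=4,interpolation=2))
fs=[]
for i in range(6):
    ctrl.pause(0.02); fs.append(ctrl.current_force())
f0=np.mean(fs,0)
ctrl.servo_line([534.8,-84,98],rate=60)
for z in np.arange(97,80,-1.0):
    ctrl.servo_line([534.8,-84,z],rate=12)
    f=np.mean([ctrl.current_force() for _ in range(3)],0)-f0
    print(z,f.round(2),round(ctrl.current_eef_pos()[2],2))
    if f[2]>8: break
im,p=snap('scene','s4')
cv2.imwrite('pics/s4c.png',cv2.resize(im[190:310,200:400,::-1],None,fx=4,fy=4,interpolation=2))
print(ctrl.current_time_s())
```

```text
97.0 [-0.45  0.11 -0.03] 97.21
96.0 [-0.33 -0.21  0.22] 96.05
95.0 [0.04 0.61 0.49] 94.92
94.0 [-0.51 -0.19  1.47] 94.24
93.0 [-0.48  0.85  2.66] 93.21
92.0 [-1.06  0.07  3.88] 92.18
91.0 [-0.1   0.15  4.75] 91.13
90.0 [-1.52  0.33  4.9 ] 90.17
89.0 [-0.51 -0.46  5.37] 89.18
88.0 [-1.32 -0.31  6.6 ] 88.4
87.0 [-4.44  1.77 11.33] 88.23
21.9167
```

View pics/s3c.png

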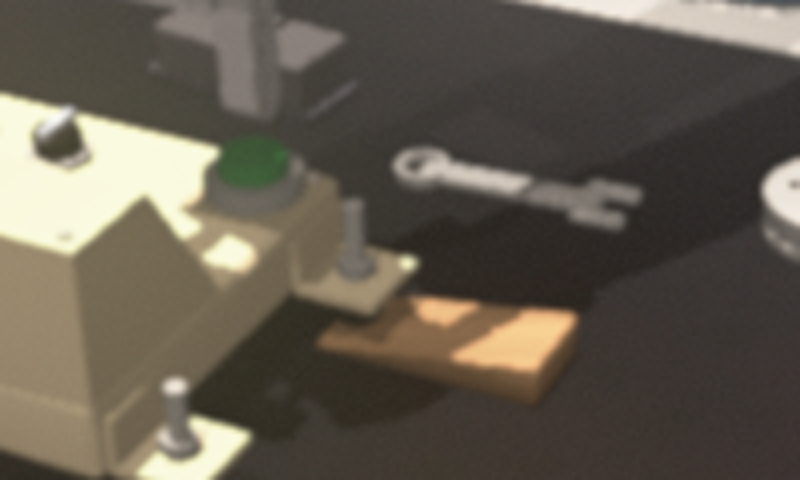

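View pics/s4c.png

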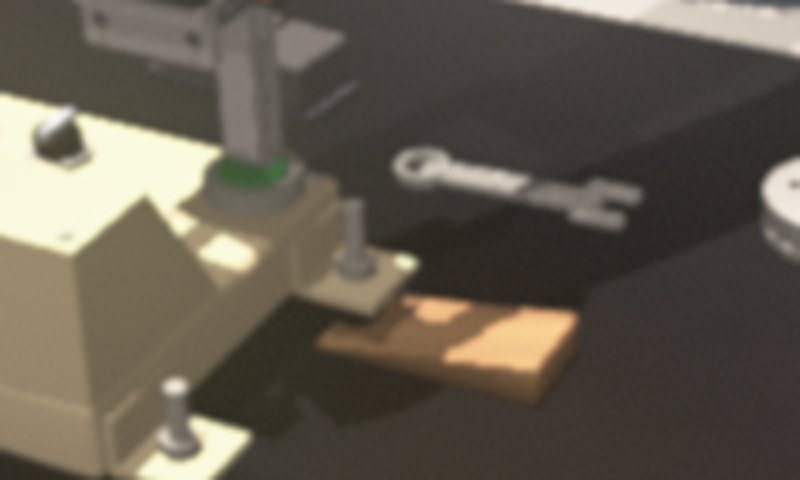

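Run:
```python
from h import *
ctrl.servo_line([534.8,-84,115],rate=100)
ctrl.pause(0.2)
im,p=snap('scene','s5')
ctrl.movep([450,150,260],[180,0,90])
im,p=snap('scene','s6'); im,p=snap('top','t6')
g=lambda n:cv2.imread(f'pics/{n}.png',0).astype(np.float32)
def sh(a,b,y0,y1,x0,x1):
    w=cv2.createHanningWindow((x1-x0,y1-y0),cv2.CV_32F)
    return np.round(cv2.phaseCorrelate(g(a)[y0:y1,x0:x1],g(b)[y0:y1,x0:x1],w)[0],3)
for a,b in (('s3','s4'),('s3','s5'),('scene0','s6')):
    print(a,b,'ear FL',sh(a,b,235,275,272,308),'ear RL',sh(a,b,280,312,225,265),'case',sh(a,b,230,310,200,240))
print('top console',sh('top0','t6',150,270,335,500))
print(ctrl.current_time_s())
a=cv2.imread('pics/t6.png')[150:320,180:450];cv2.imwrite('pics/t6c.png',cv2.resize(a,None,fx=2.9,fy=2.9,interpolation=2))
```

```text
s3 s4 ear FL [-0.444 -0.028] ear RL [ 0.023 -0.059] case [0.152 0.009]
s3 s5 ear FL [-0.154 -0.   ] ear RL [-0.007  0.207] case [-0.042  0.04 ]
scene0 s6 ear FL [ 0.007 -0.009] ear RL [-0.007 -0.043] case [-0.083  0.045]
top console [-0.02   0.011]
23.8083
```

View pics/t6c.png

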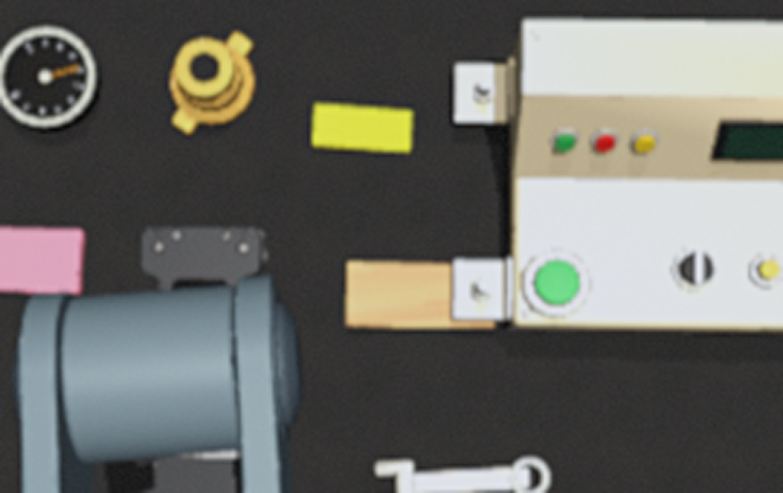

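Run:
```python
from h import *
ctrl.job_done()
print(ctrl.current_time_s())
```

```text
the job is handed in; nothing more can be done
the job is handed in; nothing more can be done
```

The wedge is under the front left foot, the console stood firm when I pressed the button, and I handed the job in at about 24 s of the 48 s allowed. No verdict was reported.

- **Wedge:** I squared up the larger wooden wedge from its side with the fingertips. I then slid it thin end first under the foot until the push force rose to about 3.3 N. By then the wedge was about 12 mm in, which suits a gap of about 4 mm under the foot.
- **Button:** It went down about 6 mm to a hard stop, at 88.2 mm and 11 N. I then let go and backed the arm away.
- **Firmness:** The front left ear did not sink measurably during the press, shifting 0.03 px vertically. A sideways shift of 0.44 px in the same comparison is probably the gripper's shadow, because it was gone in the picture after release.
- **Console position:** Before and after pictures agree to 0.02 px from above, and to 0.01 px at the front left ear, so I saw no sign of jacking. I could not check the load on the opposite foot directly.
- **Other parts:** The parts visible in the last top picture looked undisturbed; the arm or the edge of that picture hid some of the others.

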